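Hang the trim router on the sprung balancer hook

TASK

Take the balancer's sprung hook by its rubber grip, pull it down beside the trim router, push its snap gate onto the router's steel bail and ease it up so that the bail snaps in and seats and the router is drawn out of its plywood nest. Keep hold until the spring and the router balance - feel for the height at which the hook neither pulls up nor sags - and only then let go, so that it hangs quietly in the hook, clear of the nest, without springing up or dropping. Never let the hook fly back, be gentle with the router, and leave the screwdriver, the offcut and the glue bottle alone.

Things in the scene. Friction and masses are not known exactly. Their poses are not given: they have to be found in the camera images.
- stand: Fixed balancer stand: 30 mm square rail, 690 mm long, 395-425 mm high, on posts. Origin on the bench; z up, y along the rail, x level and square to it, away from the robot. Rail and posts at local x = 20 mm, posts at y = +-330 mm. On it the trolley (50 x 70 x 75 mm, centred at x = 0, 400 mm high), its vertical rod and the hook; they move in the stand's y and z only.
- trolley (a joint): Position of the trolley along the rail, m, grows towards the stand's +y; 0 to 0.42; the hook's local y in the stand is this value minus 0.2. Slides freely by hand (friction about 0.8 N, damping 4 N per m/s) and stays where it is left.
- carriage (a joint): How far the sprung hook is pulled down, m: 0 fully retracted (arm 310 mm above the bench), 0.17 fully down. With the hook empty the spring's upward pull is about 2.6 N at 0 and grows by 110 N per m (18 N at 0.14), friction 0.25 N.
- hook_grip (a point): Middle of the black rubber grip of the hook's arm: a level bar along the stand's x, 18 mm wide (y), 26 mm high, 75 mm long, with a 30 x 36 mm end plate 40 mm from here on the robot's side. Axes as the stand. Clear on both sides and above: pinch from above, fingers closing along the stand's y. A 20 mm arm runs from it (local +x) to the vertical rod 145 mm away.
- hook_seat (a point): Inner bottom of the snap hook, where the bail comes to rest; axes as the stand. Lies 85 mm behind the grip (local +x) and 71 mm below it, and moves with it. Hook of 8 mm steel rod in the stand's y-z plane: back on the -y side (inner face at y = -10 mm), upturned nose on +y (y = 8 to 16 mm, top 16 mm above here). Its steel reaches 8 mm below here.
- gate (a joint): Sprung gate closing the mouth on the hook's +y side, hinged 42 mm above the seat, its foot inside the nose. 0 rad shut, opens inward only, to 0.8; takes 1 to 2 N at the bail. The bail's bar enters towards -y relative to the hook, centre 20 to 32 mm above the seat, until inside the nose (y under 4 mm); it drops to the seat as the hook rises about 22 mm, and the gate snaps shut over it.
- router: Trim router standing upright in its nest, loose, of unknown mass under 1 kg: round aluminium base 76 mm across and 34 mm high, motor body 62 mm across up to 72 mm above its origin, a steel wire bail (7 mm rod, 54 mm wide along the router's x) on top. Origin at the centre of its underside, z up.
- bail (a point): Centre of the top bar of the router's bail (bar centreline), 118 mm above the router's origin; axes as the router. The straight top bar is 26 mm long along the router's x, sloping down to the legs at x = +-27 mm; free space below it 42 mm down to the body.
- nest: Fixed plywood block 130 x 130 x 40 mm with a round pocket 78.5 mm across and 30 mm deep in which the router stands (pocket floor 10 mm above the bench). Origin at the centre of its underside. It stands in the hook's plane, on the +y side of the hook's starting place.
- driver: Bystander: screwdriver lying on the bench.
- offcut: Bystander: plywood offcut 110 x 80 x 9 mm lying on the bench.
- glue: Bystander: white glue bottle, 56 mm across, 130 mm tall, standing near the nest.
Mind the look-alikes: they are no part of the job. Several things have the shape of the nest; the one meant has the colours described above.

How it is judged:
By the outcome, as a careful person would: the job done as asked, in the order asked, and still so for the second after the job is handed in, with the robot touching nothing.
It also fails if it takes over 62 s, if anything falls off the work surface, if the arm or the gripper's body presses on something with over 40 N, if the wrist force passes 120 N, or if a joint passes its speed limit or range.

ROBOT

A 6-joint arm with a two-finger parallel gripper is mounted at the origin on the work surface. World frame = base frame: x ahead of the robot, y to its left, z up, the work surface at z = 0. Lengths are in m, angles in rad, forces in N, time in s.
With the tool pointing down it reaches from about 0.35 to 0.775 m from the base axis. Payload 7.3 kg.
Tool frame: the origin (TCP) lies midway between the tips of the shut fingers; the grasp point (between the pads) lies 19 mm behind it; z points along the fingers, y is the direction in which the jaws open and shut (so a half turn about z gives the same grasp; the last joint's range is limited). The gripper opens to 92 mm and grips with 3 to 60 N. Pads are 19 mm wide; open, the fingers measure 130 mm over their backs; the gripper's body (75 mm by 190 mm) begins 47 mm behind the grasp point.
Start: joints at [1.118, 0.342, 1.524, -0, 1.275, -0.146], TCP at [0.159, 0.501, 0.227] pointing down, gripper open.
Joint ranges: [-2.53, 2.53], [-0.77, 2.02], [0.04, 2.7], [-1, 4.14], [0.28, 2.66], [-3.11, 3.11]. Speed limits (rad/s): [2.57, 2.57, 3.14, 3.14, 3.14, 3.14].

INTERFACE

Orientations are given as [roll, pitch, yaw] about the fixed x, y, z axes, in that order (R = Rz(yaw) Ry(pitch) Rx(roll)).
In Python, from cell import robot, imaging gives the robot as it stands. The module is installed in compiled form; this text tells all that it offers.
- The arm moves only by the tool send_rows, never from a script. Its argument "plan" is a list of rows, each a list of 3 entries, a list of its own where there are three numbers: the shift along the world's x, y, z in m, then the turn, a rotation vector about the world's x, y, z in rad, then the closure in counts, from 0 (fully open) to 255 (shut). A call has 1 to 20 rows; each row shifts and turns the commanded pose from where the row before left it; what a row does not reach is not made up. A row lasts 1/10 s, in which the tool goes at most 50 mm and 8.59 degrees, less where a joint would pass 70% of its speed; a pose out of reach is approached as far as the arm can. A call is refused whole if a number of a shift passes 0.05 or a number of a turn 0.15, either way. A call with a gripper value outside its range is refused whole. The fingers move at their own pace and stop on an object; "newtons" is the grip in N (left out, the last holds). Time passes only in rows, so rows that do not move let the fingers close. It gives the time, the measured TCP pose, the force and the opening at its end, in the units of the state.
- robot.observe(): the state, without advancing time (a new reading comes with each control period).
- imaging.read_camera(name): name is "scene" or "side" or "wrist"; returns a dict with "pixels" (480x640x3 uint8, red, green, blue), "fx", "fy", "cx", "cy" (pixels), "world_from_camera" (4x4, takes a point from camera to world coordinates). Camera axes: x right, y down, z forward; pixel columns grow to the right and rows downward; lengths in m; the calibration is good to about 2 mm. A picture is of the moment at which its call begins. There is no depth.
- robot.hand_in(): hands the job in, once; it reports no verdict.
The state is a dict: "time": time; "qpos": joint angles; "qvel": joint speeds; "joint_efforts": joint torques, N m; "tool_pos": TCP position; "tool_rot": TCP orientation; "contact_force": force on the tool from outside, world axes, zero at the start; "torque": the same for the moment, N m; "opening": finger opening in m.
Only numpy, scipy, OpenCV 4.12 (cv2) and the standard library are available. Lean on these libraries where they do the work, as an engineer would, in place of code of your own. Each camera call takes 0.05 s, during which the arm holds its last target.

## Working session

There is one attempt and no reset: what is moved stays moved. The work goes in short steps, Python scripts to look and compute and a tool call to move; the robot and the scene stay as the last step left them, time stands still between calls to the robot, and variables do not carry over. Pictures are saved under pics/ and viewed, and the job is handed in when it is done.

Besides the shell and the picture viewer there is one more tool, called after "Call:" by a JSON object that holds its "api" and its "payload". send_rows: Moves the arm, as the interface text tells. Its arguments: {"type":"object","properties":{"plan":{"type":"array"},"newtons":{"type":"number"}},"required":["plan"]}

```bash
mkdir -p pics; ls; cat > h.py <<'E'
import numpy as np, cv2
from cell import robot, imaging
def shot(n,tag):
    d=imaging.read_camera(n); cv2.imwrite(f'pics/{tag}.png',cv2.cvtColor(d['pixels'],cv2.COLOR_RGB2BGR)); np.savez(f'pics/{tag}.npz',**d); return d
def load(tag): return dict(np.load(f'pics/{tag}.npz'))
def ray(d,u,v):
    T=d['world_from_camera']; r=T[:3,:3]@np.array([(u-d['cx'])/d['fx'],(v-d['cy'])/d['fy'],1]); return T[:3,3],r/np.linalg.norm(r)
def plane(d,u,v,z):
    o,r=ray(d,u,v); return o+r*(z-o[2])/r[2]
def tri(l):
    A=np.zeros((3,3));b=np.zeros(3);R=[ray(*a) for a in l]
    for o,r in R:
        P=np.eye(3)-np.outer(r,r);A+=P;b+=P@o
    p=np.linalg.solve(A,b); return p,[np.linalg.norm((np.eye(3)-np.outer(r,r))@(p-o)) for o,r in R]
def proj(d,p):
    T=np.linalg.inv(d['world_from_camera']); c=T[:3,:3]@np.asarray(p)+T[:3,3]; return np.array([d['fx']*c[0]/c[2]+d['cx'],d['fy']*c[1]/c[2]+d['cy']])
E
python3 - <<'E'
from h import *
for n in ['scene','side','wrist']:
    d=shot(n,n+'0'); print(n,d['fx'],d['cx'],d['cy'],np.round(d['world_from_camera'],3).tolist())
print(robot.observe())
E
```

```text
pics
scene 603.62576192131 320.1780718680683 236.10662018123202 [[0.69, 0.629, -0.357, 0.993], [0.723, -0.595, 0.35, -0.44], [0.008, -0.5, -0.866, 1.436], [0.0, 0.0, 0.0, 1.0]]
side 516.8802339131497 318.24749386185414 233.40839785877117 [[-0.879, -0.321, 0.352, 0.011], [-0.476, 0.608, -0.636, 0.968], [-0.01, -0.726, -0.687, 1.232], [0.0, 0.0, 0.0, 1.0]]
wrist 348.887841343061 319.06027456681784 237.35631114196752 [[0.303, 0.923, 0.237, 0.095], [0.953, -0.293, -0.076, 0.52], [-0.001, 0.249, -0.969, 0.383], [0.0, 0.0, 0.0, 1.0]]
{'time': 0.15, 'qpos': array([ 1.11797859e+00,  3.42546385e-01,  1.52474709e+00, -2.06198679e-05,
        1.27539384e+00, -1.45995096e-01]), 'qvel': array([-0.000519  , -0.00161367, -0.00374684,  0.00053847, -0.0020072 ,
       -0.00126093]), 'joint_efforts': array([ 1.80383096e-03, -4.31471086e+01, -2.44354266e+01,  7.18209101e-02,
        5.35445928e-02, -5.56106431e-05]), 'tool_pos': array([0.15842446, 0.5002316 , 0.2262307 ]), 'tool_rot': array([-3.14050678e+00, -1.39736625e-04,  2.83477595e+00]), 'contact_force': array([-0.70617402,  0.36001212, -0.53805899]), 'torque': array([ 0.04919161, -0.02483142,  0.00782158]), 'opening': 0.09189472752310611}
```

View pics/scene0.png

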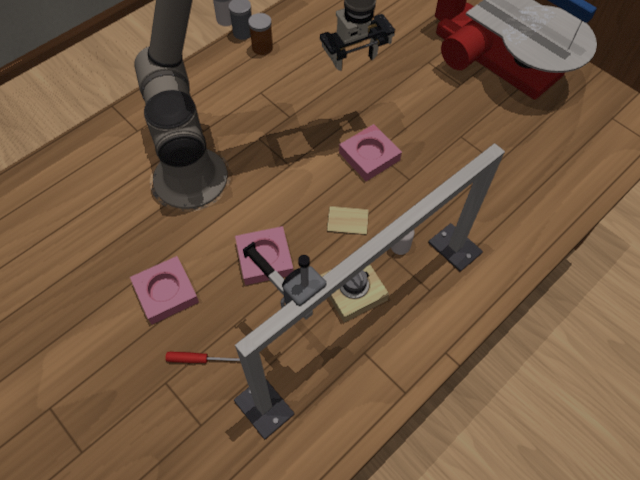

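View pics/side0.png

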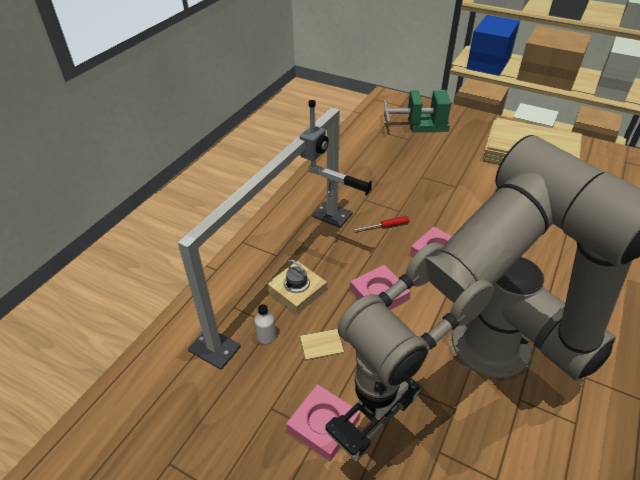

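View pics/wrist0.png

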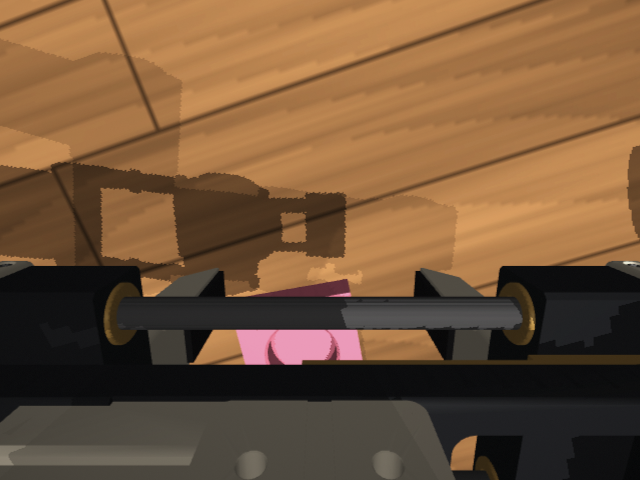

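The nest meant is the plywood-coloured block at scene (357,290) / side (297,287), with the router in it. The pink blocks at scene (370,152), (265,255) and (164,289) are look-alikes. I'll confirm with enlarged crops.

```bash
python3 - <<'E'
import cv2
a=cv2.imread('pics/scene0.png');b=cv2.imread('pics/side0.png')
cv2.imwrite('pics/c1.png',cv2.resize(a[225:345,230:430],None,fx=4,fy=4,interpolation=cv2.INTER_CUBIC)[:600,:800])
cv2.imwrite('pics/c2.png',cv2.resize(b[90:240,250:400],None,fx=4,fy=4,interpolation=cv2.INTER_CUBIC))
cv2.imwrite('pics/c3.png',cv2.resize(b[250:350,240:340],None,fx=6,fy=6,interpolation=cv2.INTER_CUBIC))
E
```

```text
(no output)
```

View pics/c1.png

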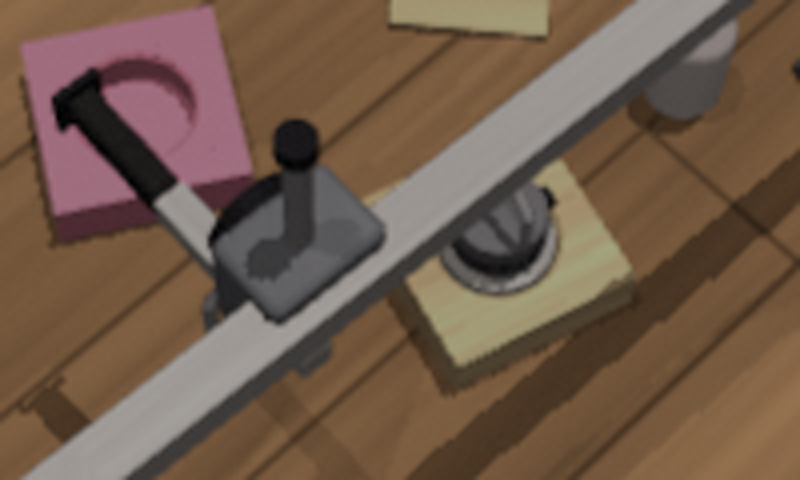

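View pics/c2.png

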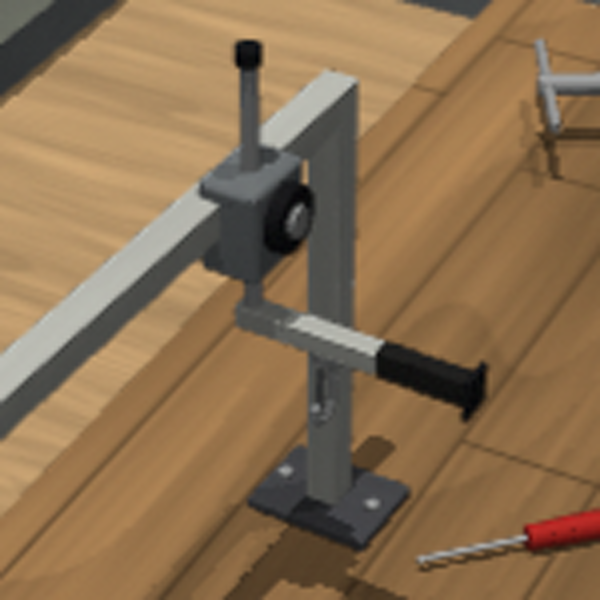

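View pics/c3.png

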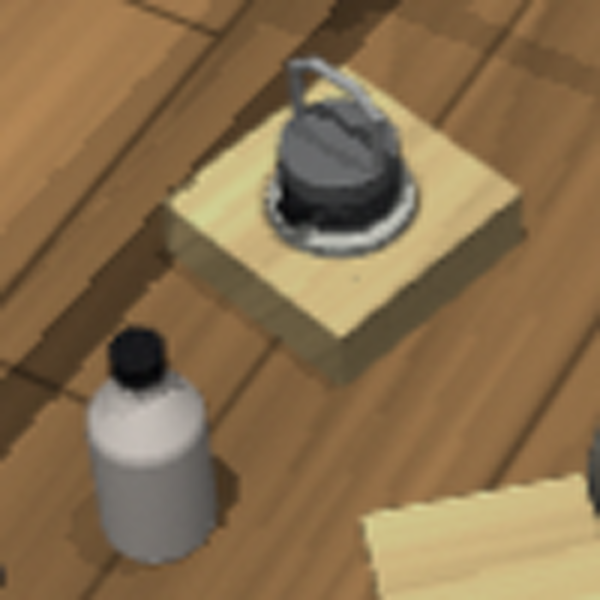

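Confirmed: the router stands in the plywood block. The bail is seen in the side view at about (289–293,260), while in the scene view the rail partly hides it. Rough measurements follow.

```bash
python3 - <<'E'
from h import *
s=load('scene0');e=load('side0')
# rail top edge line corners approx
def pr(n,p): print(n,np.round(p,4))
print('rail scene z.425',plane(s,243,341,.425),plane(s,497,151,.425), 'far edges', plane(s,249,352,.425),plane(s,503,158,.425))
print('rail side', plane(e,186,243,.425),plane(e,333,112,.425),plane(e,203,243,.425),plane(e,339,115,.425))
pr('grip plate',tri([(s,248.5,250.5),(e,369,187.5)])); pr('grip inner',tri([(s,271,272),(e,345.5,180)]))
for n,q in dict(n1=(268,284),n2=(300,306),n3=(327,282)).items(): pr(n,plane(e,*q,.04))
c=lambda x,y:(240+x/6,250+y/6)
pr('nest corners side',[plane(e,*c(*q),.04) for q in [(168,205),(345,335),(522,190),(345,68)]])
pr('nest corners scene',[plane(s,230+q[0]/4,225+q[1]/4,.04) for q in [(455,362),(632,278),(560,160)]])
pr('bail side',[plane(e,*c(*q),.128) for q in [(292,62),(318,62),(385,120)]])
E
```

```text
rail scene z.425 [ 0.6374488  -0.27746472  0.425     ] [0.68320503 0.38190423 0.425     ] far edges [ 0.66002293 -0.28283033  0.425     ] [0.7033304  0.37638568 0.425     ]
rail side [0.6711431  0.38657998 0.425     ] [ 0.63883639 -0.26907994  0.425     ] [0.63740156 0.36876825 0.425     ] [ 0.61492754 -0.26189034  0.425     ]Traceback (most recent call last):
  File "<stdin>", line 7, in <module>
  File "<stdin>", line 4, in pr
    return _wrapfunc(a, 'round', decimals=decimals, out=out)
    return _wrapit(obj, method, *args, **kwds)
    conv = _array_converter(obj)
ValueError: setting an array element with a sequence. The requested array has an inhomogeneous shape after 1 dimensions. The detected shape was (2,) + inhomogeneous part.
```

```bash
python3 - <<'E'
from h import *
s=load('scene0');e=load('side0')
def pr(n,p): print(n,[np.round(q,4).tolist() for q in p])
pr('grip plate',tri([(s,248.5,250.5),(e,369,187.5)])); pr('grip inner',tri([(s,271,272),(e,345.5,180)]))
c=lambda x,y:(240+x/6,250+y/6)
pr('nest corners side',[plane(e,*c(*q),.04) for q in [(168,205),(345,335),(522,190),(345,68)]])
pr('nest corners scene',[plane(s,230+q[0]/4,225+q[1]/4,.04) for q in [(455,362),(632,278),(560,160)]])
pr('bail side',[plane(e,*c(*q),.128) for q in [(292,62),(318,62),(385,120)]])
a=cv2.imread('pics/scene0.png');b=cv2.imread('pics/side0.png')
cv2.imwrite('pics/c4.png',np.hstack([cv2.resize(a[320:380,220:280],(400,400)),cv2.resize(a[130:190,460:520],(400,400))]))
cv2.imwrite('pics/c5.png',np.hstack([cv2.resize(b[210:270,160:220],(400,400)),cv2.resize(b[90:150,300:360],(400,400))]))
E
```

```text
grip plate [[0.4478, -0.1212, 0.3085], [0.002, 0.002]]
grip inner [[0.5209, -0.1202, 0.3104], [0.0008, 0.0008]]
nest corners side [[0.6497, 0.1342, 0.04], [0.5284, 0.1644, 0.04], [0.4956, 0.0412, 0.04], [0.6182, 0.0093, 0.04]]
nest corners scene [[0.6229, 0.0086, 0.04], [0.6595, 0.1301, 0.04], [0.5699, 0.1574, 0.04]]
bail side [[0.5985, 0.0887, 0.128], [0.5872, 0.0828, 0.128], [0.539, 0.1009, 0.128]]
```

View pics/c4.png

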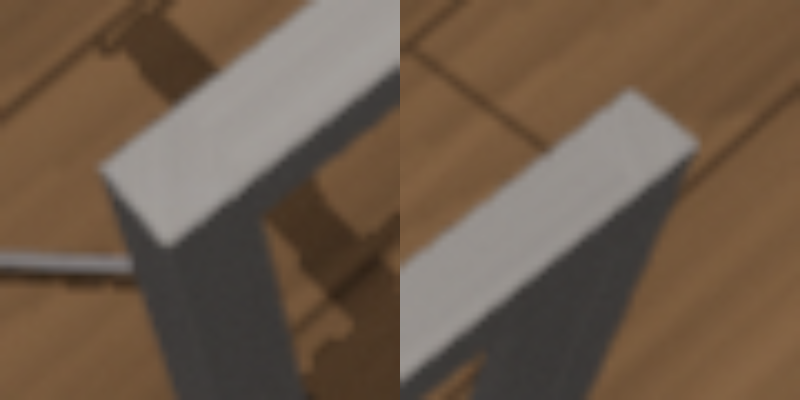

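View pics/c5.png

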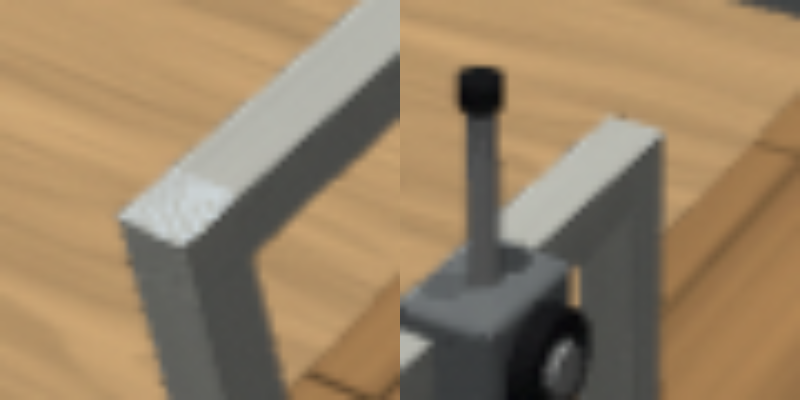

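```bash
python3 - <<'E'
from h import *
s=load('scene0');e=load('side0')
P={}
for n,a,b in [('-near',(235,345.2),(339.3,109.8)),('-far',(244.8,357.2),(331.8,107.3)),('+near',(494.8,143.5),(188,247.1)),('+far',(504.7,151.8),(178,242.6))]:
    P[n],r=tri([(s,*a),(e,*b)]); print(n,np.round(P[n],4),np.round(r,4))
d=(P['+near']+P['+far']-P['-near']-P['-far'])/2; print('len',np.linalg.norm(d),'yaw of y',np.degrees(np.arctan2(d[1],d[0])))
c=sum(P.values())/4; y=d/np.linalg.norm(d); x=np.array([y[1],-y[0],0]); o=c-.02*x; print('centre',c,'x',x,'o',o)
g=np.array([0.4478,-0.1212,.3085]);
for q in [g,np.array([.5209,-.1202,.3104]),np.array([.575,.086,.128])]: print('local',(q-o)@x,(q-o)@y)
E
```

```text
-near [ 0.6312 -0.2929  0.4219] [0.0016 0.0016]
-far [ 0.659  -0.295   0.4219] [0.0025 0.0025]
+near [0.6643 0.3942 0.4223] [0.0033 0.0033]
+far [0.693  0.3927 0.4218] [0.0025 0.0025]
len 0.6882278439995236 yaw of y 87.20697267577786
centre [0.66185856 0.04976658 0.42195635] x [ 0.99881204 -0.04872822  0.        ] o [0.64188232 0.05074115 0.42195635]
local -0.18547337447957474 -0.18122462808557477
local -0.11250894266046069 -0.17666327341990756
local -0.06852096966938605 0.03187900766754747
```

Rail length comes to 688 mm (690 given), and grip height to 0.309 (0.310 given), so the stand frame is good. Next I bring the wrist camera over the router.

Call:
{"api": "send_rows", "payload": {"plan": [[[0.01,-0.01,0.01],[0,0,0.013],0],[[0.02,-0.021,0.01],[0,0,0.013],0],[[0.02,-0.021,0.01],[0,0,0.013],0],[[0.02,-0.021,0.01],[0,0,0.013],0],[[0.02,-0.021,0.01],[0,0,0.013],0],[[0.02,-0.021,0.01],[0,0,0.013],0],[[0.02,-0.021,0.01],[0,0,0.013],0],[[0.02,-0.021,0.01],[0,0,0.013],0],[[0.02,-0.021,0.01],[0,0,0.013],0],[[0.02,-0.021,0],[0,0,0.013],0],[[0.02,-0.021,0],[0,0,0.013],0],[[0.02,-0.021,0],[0,0,0.013],0],[[0.02,-0.021,0],[0,0,0.013],0],[[0.02,-0.021,0],[0,0,0.013],0],[[0.02,-0.021,0],[0,0,0.013],0],[[0.02,-0.021,0],[0,0,0.013],0],[[0.02,-0.021,0],[0,0,0.013],0],[[0.02,-0.021,0],[0,0,0.013],0],[[0.02,-0.021,0],[0,0,0.013],0],[[0.01,-0.01,0],[0,0,0.011],0]]}}

```text
time: 2.15
tool_pos: [0.5397, 0.1007, 0.316]
tool_rot: [-3.141, -0.001, 3.092]
contact_force: [0.7, -0.4, -0.3]
opening: 0.0918
```

```bash
python3 - <<'E'
from h import *
shot('wrist','w1'); s=robot.observe(); print(s['tool_pos'],s['tool_rot'],s['contact_force'])
E
```

```text
[0.54047451 0.09977238 0.31578873] [-3.14052003e+00 -4.47959884e-04  3.09118867e+00] [-0.15255154 -1.34752286 -1.0141032 ]
```

View pics/w1.png

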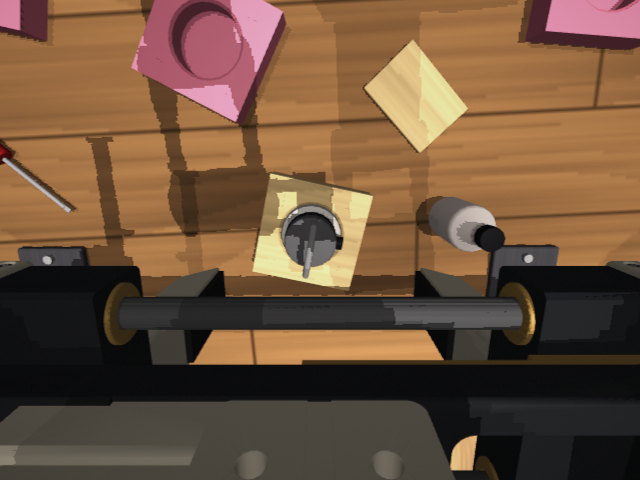

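The plywood nest is at (313,232), the bail runs from about (312,230) to (306,275), and the glue bottle is at (470,225). I'll take a second view from further along -y.

Call:
{"api": "send_rows", "payload": {"plan": [[[0,-0.02,0],[0,0,0],0],[[0,-0.03,0],[0,0,0],0],[[0,-0.03,0],[0,0,0],0],[[0,-0.02,0],[0,0,0],0],[[0,0,0],[0,0,0],0]]}}

```text
time: 2.7
tool_pos: [0.5382, 0.0009, 0.3165]
tool_rot: [-3.141, -0.001, 3.09]
contact_force: [0.4, 0.2, -0.0]
opening: 0.0917
```

```bash
python3 - <<'E'
from h import *
shot('wrist','w2')
a=cv2.imread('pics/w1.png');b=cv2.imread('pics/w2.png')
cv2.imwrite('pics/c6.png',cv2.resize(a[160:300,240:390],None,fx=4,fy=4,interpolation=cv2.INTER_CUBIC))
cv2.imwrite('pics/w2c.png',cv2.resize(b[160:300,330:480],None,fx=4,fy=4,interpolation=cv2.INTER_CUBIC))
E
```

```text
(no output)
```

View pics/c6.png

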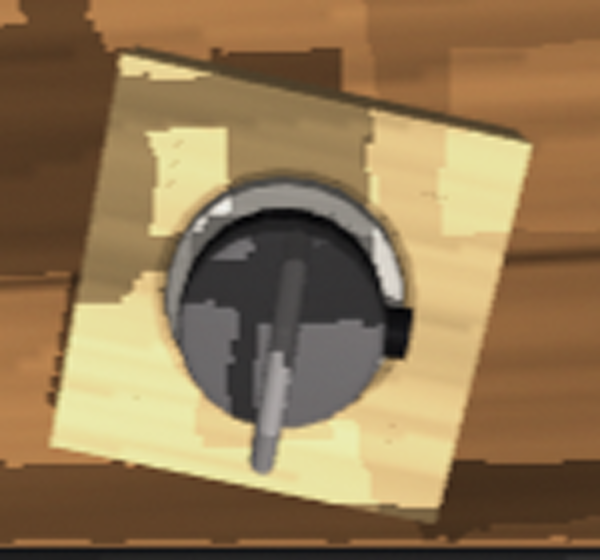

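View pics/w2c.png

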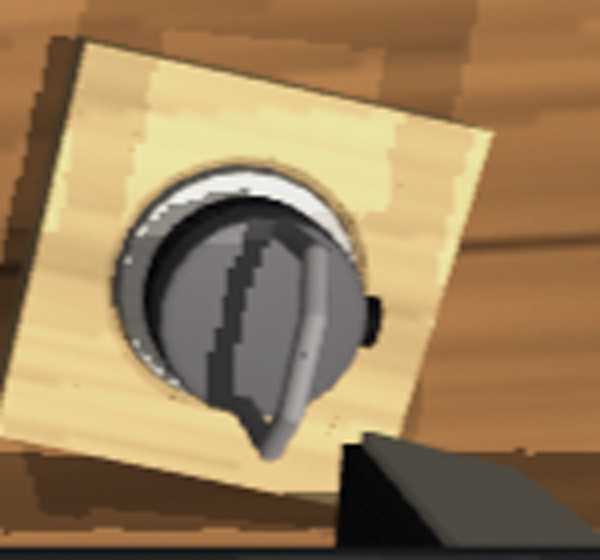

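View pics/w2.png

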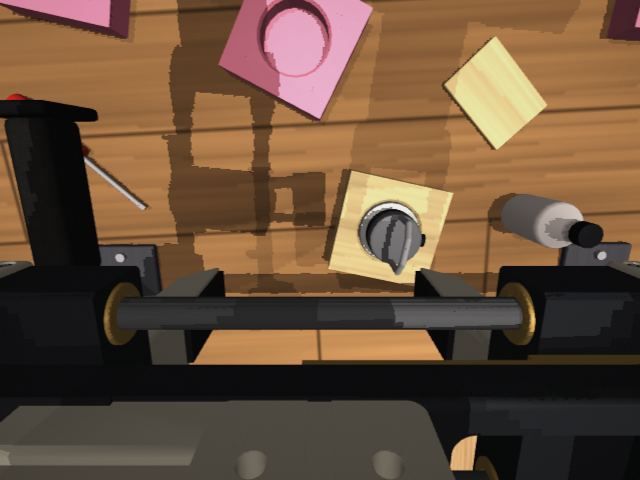

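```bash
python3 - <<'E'
from h import *
w1=load('w1');w2=load('w2');e=load('side0')
q=lambda d,o:(lambda p:np.round(p,4))(d)
A=plane(w2,330+315/4,160+257/4,.128);B=plane(w2,330+311/4,160+340/4,.128)
print('w2 bends z.128',A,B,np.linalg.norm(A-B))
for p in (A,B,(A+B)/2):
    print('side c3',(proj(e,p)-[240,250])*6,'c6',(proj(w1,p)-[240,160])*4)
# legs feet: router body centre: motor top ellipse
for n,d,uv in [('w1 motor top',w1,(240+285/4,160+320/4)),('w2',w2,(330+262/4,160+312/4))]: print(n,plane(d,*uv,.082))
C=[plane(w1,240+x/4,160+y/4,.04) for x,y in [(118,55),(532,145),(440,522),(52,447)]]; print('nest',np.mean(C,0),[np.linalg.norm(C[i]-C[i-1]) for i in range(4)])
C=[plane(w2,330+x/4,160+y/4,.04) for x,y in [(82,38),(494,132)]]; print('nest w2',C)
# bar mid triangulation w2-side
print(tri([(w2,330+315/4,160+257/4),(e,240+320/6,250+63/6)]),tri([(w2,330+310/4,160+340/4),(e,240+293/6,250+63/6)]))
E
```

```text
w2 bends z.128 [0.55103309 0.09113077 0.128     ] [0.57285737 0.09034837 0.128     ] 0.021838296472050277
side c3 [373.46273164  98.30360969] c6 [281.5494224  271.70269378]
side c3 [335.42851105  81.92791671] c6 [283.34457641 354.37256493]
side c3 [354.39415011  90.09360218] c6 [282.45381362 313.35143548]
w1 motor top [0.57581862 0.08960206 0.082     ]
w2 [0.57715168 0.0875151  0.082     ]
nest [0.58002901 0.08864246 0.04      ] [np.float64(0.12983324967640475), np.float64(0.13081976623197636), np.float64(0.12865863047225845), np.float64(0.1309131349180121)]
nest w2 [array([0.49895283, 0.04132634, 0.04      ]), array([0.53439721, 0.1683408 , 0.04      ])]
(array([0.56301685, 0.09278662, 0.14100085]), [np.float64(0.015127069424229646), np.float64(0.01512706942422947)]) (array([0.58334653, 0.09249415, 0.13162829]), [np.float64(0.01136844597938168), np.float64(0.011368445979381634)])
```

```bash
python3 - <<'E'
from h import *
w1=load('w1');w2=load('w2');e=load('side0')
for z in(.082,.1,.11): print(z,[plane(w2,330+x/4,160+y/4,z).round(4) for x,y in [(262,232),(270,455)]],[plane(w1,240+x/4,160+y/4,z).round(4) for x,y in [(297,262),(263,468)]])
cx,cy=.5785,.0886
for th in (0,-.15,-.25):
  for r,z in((-.027,.082),(-.027,.105),(-.013,.128),(.013,.128),(.027,.105),(.027,.082)):
    p=[cx+r*np.cos(th),cy+r*np.sin(th),z]; print(th,r,z,'c3',((proj(e,p)-[240,250])*6).round(),'c6',((proj(w1,p)-[240,160])*4).round(),'w2c',((proj(w2,p)-[330,160])*4).round())
b=cv2.imread('pics/side0.png')
cv2.imwrite('pics/c7.png',cv2.resize(b[255:295,275:325],None,fx=14,fy=14,interpolation=cv2.INTER_CUBIC))
E
```

```text
0.082 [array([0.5535, 0.0875, 0.082 ]), array([0.6213, 0.09  , 0.082 ])] [array([0.5588, 0.094 , 0.082 ]), array([0.6211, 0.0805, 0.082 ])]
0.1 [array([0.5497, 0.0837, 0.1   ]), array([0.6144, 0.086 , 0.1   ])] [array([0.5549, 0.0945, 0.1   ]), array([0.6143, 0.0816, 0.1   ])]
0.11 [array([0.5476, 0.0815, 0.11  ]), array([0.6106, 0.0839, 0.11  ])] [array([0.5527, 0.0947, 0.11  ]), array([0.6105, 0.0822, 0.11  ])]
0 -0.027 0.082 c3 [378. 158.] c6 [277. 238.] w2c [266. 225.]
0 -0.027 0.105 c3 [377. 127.] c6 [274. 255.] w2c [284. 241.]
0 -0.013 0.128 c3 [350.  85.] c6 [275. 327.] w2c [304. 313.]
0 0.013 0.128 c3 [304.  67.] c6 [281. 423.] w2c [304. 409.]
0 0.027 0.105 c3 [282.  89.] c6 [286. 444.] w2c [283. 431.]
0 0.027 0.082 c3 [285. 120.] c6 [287. 417.] w2c [266. 405.]
-0.15 -0.027 0.082 c3 [374. 163.] c6 [291. 238.] w2c [280. 225.]
-0.15 -0.027 0.105 c3 [372. 132.] c6 [289. 255.] w2c [299. 241.]
-0.15 -0.013 0.128 c3 [348.  87.] c6 [283. 327.] w2c [312. 313.]
-0.15 0.013 0.128 c3 [307.  64.] c6 [273. 423.] w2c [296. 409.]
-0.15 0.027 0.105 c3 [287.  84.] c6 [271. 443.] w2c [269. 430.]
-0.15 0.027 0.082 c3 [289. 115.] c6 [274. 417.] w2c [252. 404.]
-0.25 -0.027 0.082 c3 [370. 166.] c6 [300. 240.] w2c [289. 227.]
-0.25 -0.027 0.105 c3 [368. 135.] c6 [299. 257.] w2c [309. 243.]
-0.25 -0.013 0.128 c3 [346.  89.] c6 [288. 328.] w2c [317. 314.]
-0.25 0.013 0.128 c3 [308.  63.] c6 [268. 422.] w2c [291. 408.]
-0.25 0.027 0.105 c3 [291.  81.] c6 [262. 442.] w2c [259. 429.]
-0.25 0.027 0.082 c3 [293. 112.] c6 [265. 416.] w2c [243. 403.]
```

View pics/c7.png

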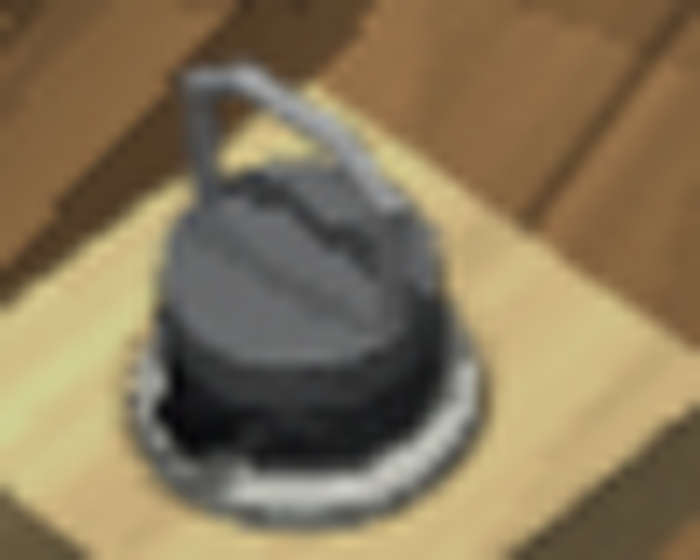

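Router axis is at about (0.579, 0.0886), bail yaw about -0.2 rad, and the bar at z 0.128 agrees with the side view. The hook plane is at x≈0.584, within the bar's ±13 mm. Next I go above the grip.

Call:
{"api": "send_rows", "payload": {"plan": [[[0,0,0.03],[0,0,0],0],[[0,0,0.04],[0,0,0],0],[[-0.01,-0.02,0.02],[0,0,0],0],[[-0.01,-0.03,0],[0,0,0],0],[[-0.01,-0.03,0],[0,0,0],0],[[-0.01,-0.03,0],[0,0,0],0],[[-0.01,-0.012,0],[0,0,0],0],[[0,0,0],[0,0,0],0],[[0,0,0],[0,0,0],0]]}}

```text
time: 3.65
tool_pos: [0.4887, -0.1183, 0.4069]
tool_rot: [3.141, 0.001, 3.093]
contact_force: [0.3, 0.2, -0.2]
opening: 0.0919
```

```bash
python3 - <<'E'
from h import *
d=shot('wrist','w3'); s=robot.observe(); print(s['tool_pos'],s['tool_rot'],s['contact_force'])
print('exp grip top centre px',proj(d,[.4884,-.1207,.323]))
w2=load('w2'); print([plane(w2,u,240,.323) for u in (30,98)])
E
```

```text
[ 0.48885493 -0.1181413   0.40684567] [3.14085650e+00 4.34969328e-04 3.09394737e+00] [ 0.3286705   0.92157379 -1.03651629]
exp grip top centre px [315.66624568 243.71796075]
[array([ 0.50449224, -0.12693558,  0.323     ]), array([ 0.50608859, -0.09656036,  0.323     ])]
```

View pics/w3.png

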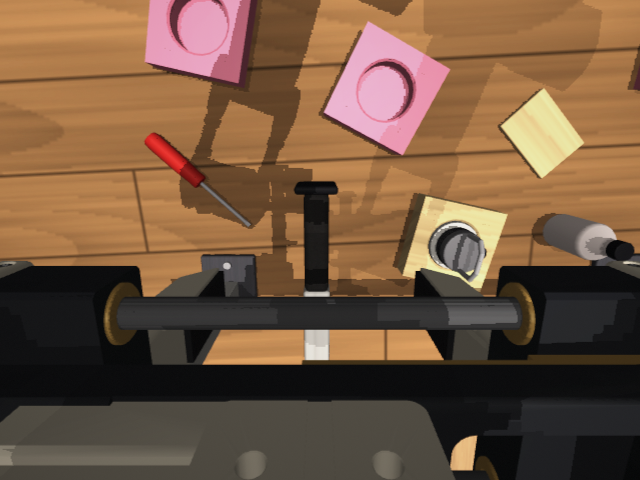

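The grip (black bar) is centred at px (316,241). I predicted (316,244), so it lies between the fingers. Descend and close.

Call:
{"api": "send_rows", "payload": {"newtons": 45, "plan": [[[0,-0.001,-0.02],[0,0,0],0],[[0,-0.001,-0.03],[0,0,0],0],[[0,0,-0.03],[0,0,0],0],[[0,0,-0.02],[0,0,0],0],[[0,0,-0.015],[0,0,0],0],[[0,0,0],[0,0,0],0],[[0,0,0],[0,0,0],120],[[0,0,0],[0,0,0],170],[[0,0,0],[0,0,0],200],[[0,0,0],[0,0,0],255],[[0,0,0],[0,0,0],255],[[0,0,0],[0,0,0],255],[[0,0,0],[0,0,0],255],[[0,0,0],[0,0,0],255]]}}

```text
time: 5.1
tool_pos: [0.4885, -0.1215, 0.2917]
tool_rot: [3.141, -0.0, 3.093]
contact_force: [-0.6, 0.2, -0.2]
opening: 0.0324
```

```bash
python3 - <<'E'
from h import *
shot('wrist','w4');shot('side','s4'); s=robot.observe(); print(s['tool_pos'],s['tool_rot'],s['contact_force'],s['opening'])
a=cv2.imread('pics/w4.png');b=cv2.imread('pics/s4.png')
cv2.imwrite('pics/j4.png',np.hstack([cv2.resize(a,(400,300)),cv2.resize(b[60:210,250:450],(400,300))]))
E
```

```text
[ 0.48851371 -0.12152594  0.29171511] [ 3.14149585e+00 -7.94685369e-05  3.09272227e+00] [-0.37985948  0.09183931 -0.52291348] 0.024325647653146078
```

View pics/j4.png

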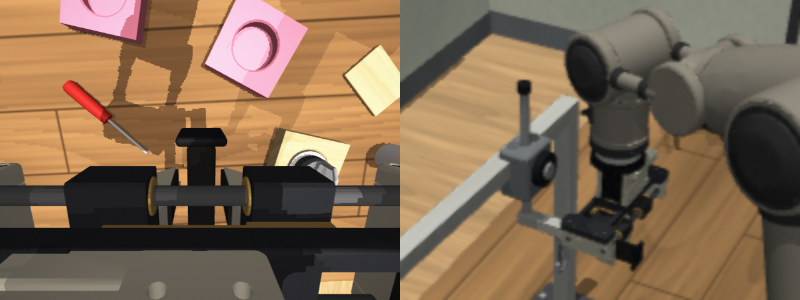

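Fingers are still closing (24 mm). A few more rows.

Call:
{"api": "send_rows", "payload": {"newtons": 45, "plan": [[[0,0,0],[0,0,0],255],[[0,0,0],[0,0,0],255],[[0,0,0],[0,0,0],255],[[0,0,0],[0,0,0],255],[[0,0,0],[0,0,0],255]]}}

```text
time: 5.7
tool_pos: [0.4885, -0.1215, 0.2917]
tool_rot: [3.141, -0.0, 3.093]
contact_force: [0.5, -0.2, -0.4]
opening: 0.0175
```

Call:
{"api": "send_rows", "payload": {"plan": [[[0.0003,0.006,0],[0,0,0],255],[[0.0007,0.014,0],[0,0,0],255],[[0.0007,0.014,0],[0,0,0],255],[[0.0007,0.014,0],[0,0,0],255],[[0.0007,0.014,0],[0,0,0],255],[[0.0007,0.014,0],[0,0,0],255],[[0.0007,0.014,0],[0,0,0],255],[[0.0007,0.014,0],[0,0,0],255],[[0.0007,0.014,0],[0,0,0],255],[[0.0007,0.014,0],[0,0,0],255],[[0.0007,0.014,0],[0,0,0],255],[[0.0006,0.012,0],[0,0,0],255],[[0.0003,0.006,0],[0,0,0],255],[[0,0,-0.005],[0,0,0],255],[[0,0,-0.01],[0,0,0],255],[[0,0,-0.01],[0,0,0],255],[[0,0,-0.01],[0,0,0],255],[[0,0,-0.01],[0,0,0],255],[[0,0,-0.005],[0,0,0],255],[[0,0,0],[0,0,0],255]]}}

```text
time: 7.7
tool_pos: [0.4966, 0.0436, 0.2421]
tool_rot: [3.141, 0.0, 3.093]
contact_force: [-7.3, 1.0, 8.2]
opening: 0.0178
```

```bash
python3 - <<'E'
from h import *
shot('side','s5');shot('scene','e5'); s=robot.observe(); print(s['tool_pos'],s['tool_rot'],s['contact_force'],s['torque'],s['opening'])
a=cv2.imread('pics/e5.png');b=cv2.imread('pics/s5.png')
cv2.imwrite('pics/j5.png',np.hstack([cv2.resize(a[200:350,250:400],(400,400),interpolation=2),cv2.resize(b[170:320,220:370],(400,400),interpolation=2)]))
E
```

```text
[0.49660281 0.04358544 0.24258637] [3.14063960e+00 4.15443282e-04 3.09308163e+00] [-7.34150413  0.25607412  7.678604  ] [0.08003379 0.91393457 0.05568725] 0.017951885017984476
```

View pics/j5.png

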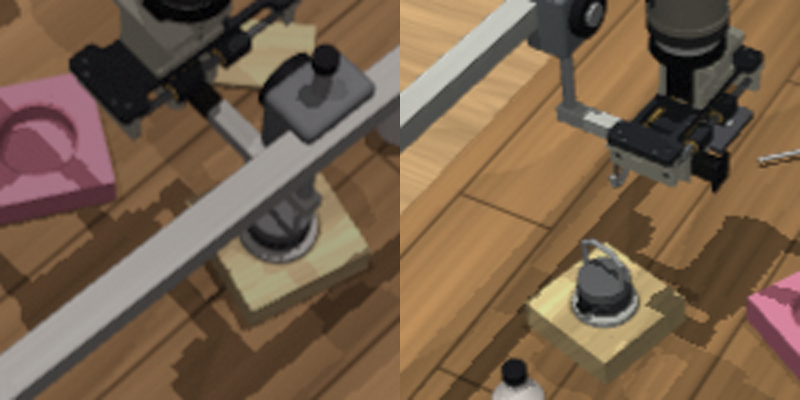

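Pull is 8.2 N at 50 mm, matching the spring. There is a 7 N side force in x against the guide, so I ease x back slightly while going on down.

Call:
{"api": "send_rows", "payload": {"plan": [[[-0.0015,0,0],[0,0,0],255],[[0,0,0],[0,0,0],255]]}}

```text
time: 8.0
tool_pos: [0.4966, 0.0435, 0.2433]
tool_rot: [3.141, 0.005, 3.093]
contact_force: [-1.1, 0.3, 7.9]
opening: 0.0176
```

Call:
{"api": "send_rows", "payload": {"plan": [[[0,0,-0.005],[0,0,0],255],[[0,0,-0.01],[0,0,0],255],[[0,0,-0.01],[0,0,0],255],[[0,0,-0.01],[0,0,0],255],[[0,0,-0.005],[0,0,0],255],[[0,0,0],[0,0,0],255]]}}

```text
time: 8.6
tool_pos: [0.4968, 0.0434, 0.2031]
tool_rot: [3.141, 0.005, 3.093]
contact_force: [-2.5, 0.5, 13.3]
opening: 0.0179
```

Call:
{"api": "send_rows", "payload": {"plan": [[[-0.0005,0,-0.005],[0,0,0],255],[[0,0,-0.01],[0,0,0],255],[[0,0,-0.01],[0,0,0],255],[[0,0,-0.01],[0,0,0],255],[[0,0,-0.01],[0,0,0],255],[[0,0,-0.004],[0,0,0],255],[[0,0,0],[0,0,0],255]]}}

```text
time: 9.3
tool_pos: [0.4973, 0.0433, 0.155]
tool_rot: [3.141, 0.007, 3.093]
contact_force: [-3.2, 1.0, 17.5]
opening: 0.0179
```

```bash
cat > v.py <<'E'
import sys
from h import *
t=sys.argv[1]
shot('side','s'+t);shot('scene','e'+t);shot('wrist','w'+t); s=robot.observe(); print(s['time'],s['tool_pos'],s['tool_rot'],s['contact_force'],s['torque'],s['opening'])
a=cv2.imread(f'pics/e{t}.png');b=cv2.imread(f'pics/s{t}.png');c=cv2.imread(f'pics/w{t}.png')
cv2.imwrite(f'pics/j{t}.png',np.vstack([np.hstack([cv2.resize(a[220:320,290:390],(400,400),interpolation=2),cv2.resize(b[215:315,250:350],(400,400),interpolation=2)]),cv2.resize(c[170:270,120:520],(800,200))]))
E
python3 v.py 6
```

```text
9.45 [0.49727139 0.04332276 0.15545143] [3.14087362 0.00712429 3.09284065] [-2.42496083  1.06501729 17.6277168 ] [0.10517909 0.61935353 0.05318002] 0.01784972000608267
```

View pics/j6.png

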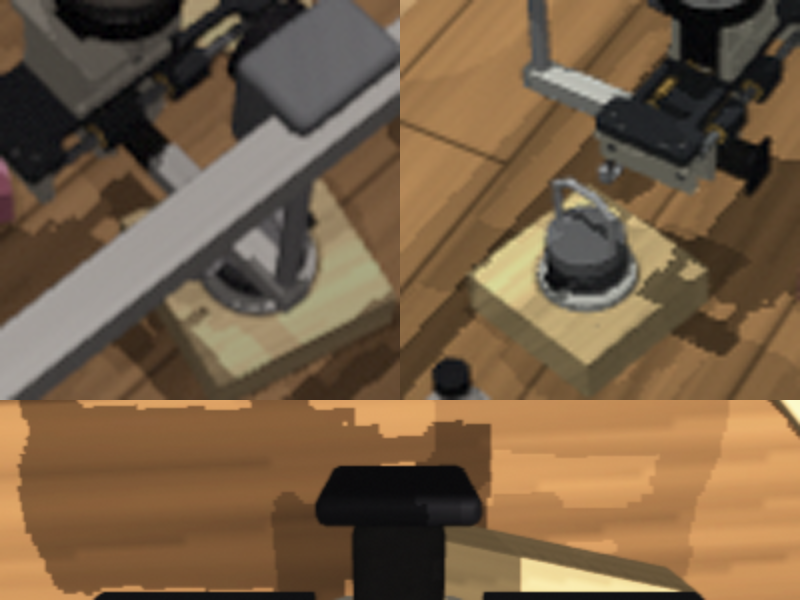

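```bash
python3 - <<'E'
from h import *
e=load('s6')
for p in ([.5813,.0392,.0945],[.5813+.0006,.0392+.012,.1185],[.58,.0886,.128]): print(proj(e,p),(proj(e,p)-[250,215])*4+[400,0])
b=cv2.imread('pics/s6.png')
cv2.imwrite('pics/c8.png',cv2.resize(b[240:290,275:325],None,fx=12,fy=12,interpolation=cv2.INTER_CUBIC))
E
```

```text
[302.40584978 259.41665054] [609.62339911 177.66660214]
[299.99879856 256.3707069 ] [599.99519424 165.4828276 ]
[294.10204553 262.44046996] [576.40818212 189.76187983]
```

View pics/c8.png

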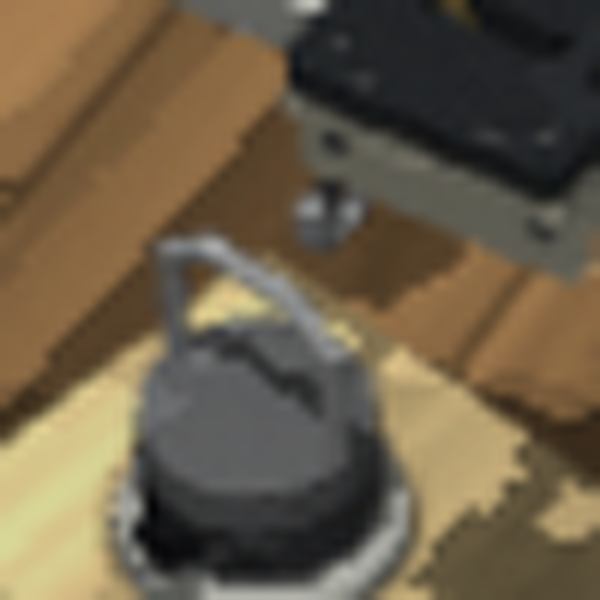

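Hook bottom is seen at (302,261) against the predicted (302,259), and the spring force gives carriage 0.1365, so the grip hasn't slipped. The bar lies about 49 mm to +y of the hook. Moving in gently.

Call:
{"api": "send_rows", "payload": {"plan": [[[0.0002,0.005,0],[0,0,0],255],[[0.0003,0.008,0],[0,0,0],255],[[0.0003,0.008,0],[0,0,0],255],[[0.0001,0.003,0],[0,0,0],255],[[0,0,0],[0,0,0],255]]}}

```text
time: 9.95
tool_pos: [0.4984, 0.0678, 0.1557]
tool_rot: [3.14, 0.008, 3.093]
contact_force: [-0.8, 1.3, 17.2]
opening: 0.0179
```

```bash
python3 v.py 7
```

```text
10.1 [0.49838813 0.06754537 0.15566823] [3.14045903 0.00788165 3.09295754] [-2.75159809  0.6186031  17.41480866] [0.03992833 0.55926178 0.06335646] 0.017969251354305188
```

View pics/j7.png

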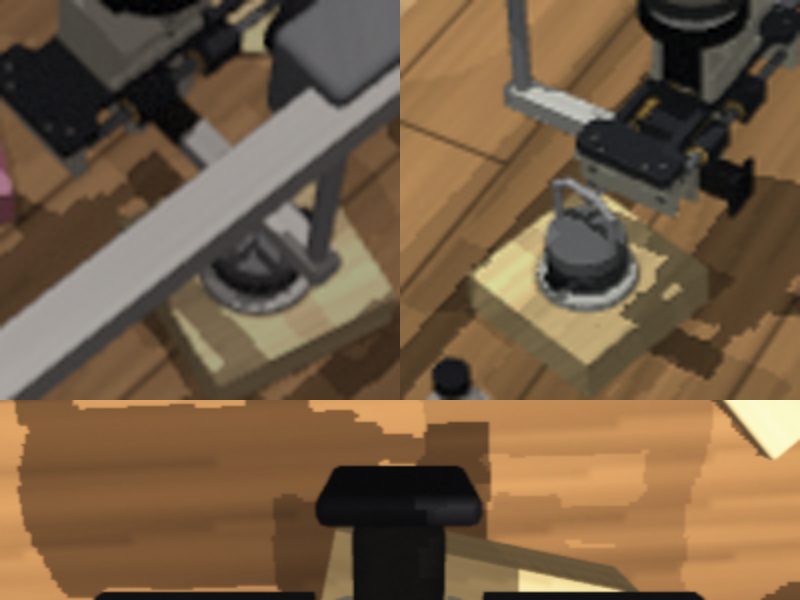

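Call:
{"api": "send_rows", "payload": {"plan": [[[0.0001,0.003,0],[0,0,0],255],[[0.0001,0.003,0],[0,0,0],255],[[0.0001,0.003,0],[0,0,0],255]]}}

```text
time: 10.4
tool_pos: [0.4988, 0.0763, 0.1557]
tool_rot: [3.141, 0.008, 3.093]
contact_force: [-2.4, -0.8, 16.5]
opening: 0.0177
```

Call:
{"api": "send_rows", "payload": {"plan": [[[0.0001,0.003,0],[0,0,0],255],[[0.0001,0.002,0],[0,0,0],255]]}}

```text
time: 10.6
tool_pos: [0.4991, 0.0812, 0.1558]
tool_rot: [3.141, 0.008, 3.093]
contact_force: [-2.0, -2.2, 18.0]
opening: 0.0179
```

Call:
{"api": "send_rows", "payload": {"plan": [[[0.0001,0.002,0],[0,0,0],255],[[0.0001,0.002,0],[0,0,0],255]]}}

```text
time: 10.8
tool_pos: [0.4992, 0.0851, 0.1559]
tool_rot: [3.141, 0.008, 3.093]
contact_force: [-1.8, -2.6, 19.0]
opening: 0.0174
```

Call:
{"api": "send_rows", "payload": {"plan": [[[0.0001,0.002,0],[0,0,0],255],[[0.0001,0.002,0],[0,0,0],255]]}}

```text
time: 11.0
tool_pos: [0.4994, 0.089, 0.1559]
tool_rot: [3.141, 0.008, 3.093]
contact_force: [-1.6, -2.1, 18.5]
opening: 0.0176
```

Call:
{"api": "send_rows", "payload": {"plan": [[[0.0001,0.002,0],[0,0,0],255],[[0,0.001,0],[0,0,0],255]]}}

```text
time: 11.2
tool_pos: [0.4996, 0.092, 0.1559]
tool_rot: [3.141, 0.008, 3.093]
contact_force: [-2.3, -2.5, 18.1]
opening: 0.0178
```

```bash
python3 v.py 8
```

```text
11.35 [0.49953832 0.09207345 0.15587224] [3.1409661  0.00833893 3.09282056] [-1.64962413 -1.43512718 18.37363744] [-0.32633311  0.49526615  0.07057038] 0.017517486064038672
```

View pics/j8.png

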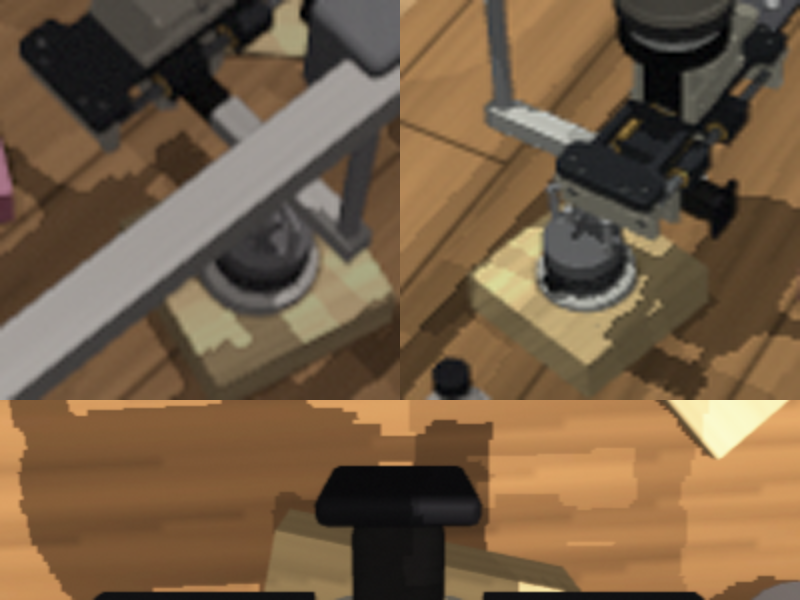

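Call:
{"api": "send_rows", "payload": {"plan": [[[0.0001,0.002,0],[0,0,0],255],[[0,0.001,0],[0,0,0],255],[[0,0,0],[0,0,0],255]]}}

```text
time: 11.65
tool_pos: [0.4997, 0.095, 0.1559]
tool_rot: [3.141, 0.008, 3.093]
contact_force: [-2.2, -2.1, 19.2]
opening: 0.0181
```

Constant ~2 N gate push, no wall contact, so the bar is inside the nose. Now ease up.

Call:
{"api": "send_rows", "payload": {"plan": [[[0,0,0.002],[0,0,0],255],[[0,0,0.002],[0,0,0],255],[[0,0,0.002],[0,0,0],255],[[0,0,0.002],[0,0,0],255],[[0,0,0.002],[0,0,0],255]]}}

```text
time: 12.15
tool_pos: [0.4995, 0.0951, 0.1657]
tool_rot: [3.141, 0.008, 3.093]
contact_force: [-0.3, -1.5, 15.6]
opening: 0.0176
```

Call:
{"api": "send_rows", "payload": {"plan": [[[0,0,0.002],[0,0,0],255],[[0,0,0.002],[0,0,0],255],[[0,0,0.002],[0,0,0],255],[[0,0,0.002],[0,0,0],255]]}}

```text
time: 12.55
tool_pos: [0.4994, 0.0952, 0.1736]
tool_rot: [3.141, 0.008, 3.093]
contact_force: [-0.1, -1.5, 15.0]
opening: 0.0179
```

```bash
python3 v.py 9
```

```text
12.7 [0.49956981 0.09518419 0.17385739] [3.14067721 0.0083313  3.09279225] [-1.74770614 -1.55203986 17.29099688] [-0.27009085  0.55560165  0.02081916] 0.017295849977449998
```

View pics/j9.png

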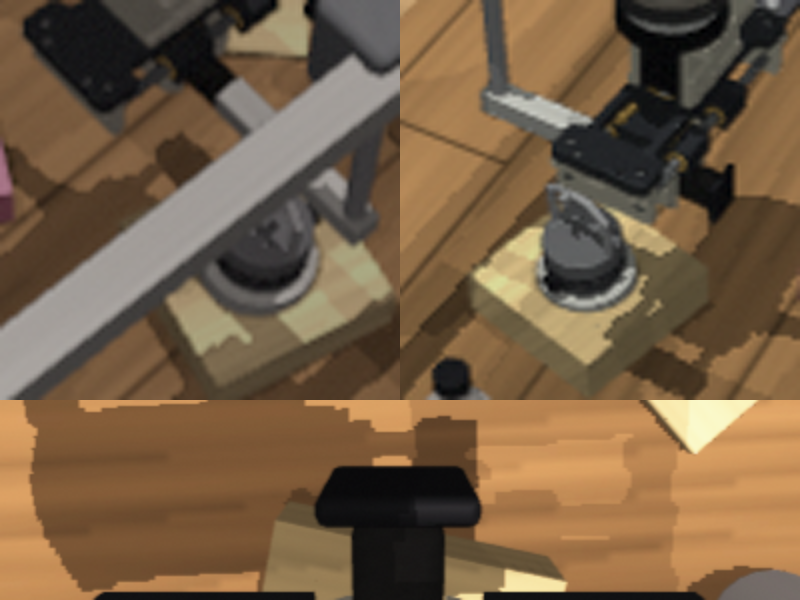

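Call:
{"api": "send_rows", "payload": {"plan": [[[0,0,0.002],[0,0,0],255],[[0,0,0.001],[0,0,0],255],[[0,0,0.001],[0,0,0],255],[[0,0,0],[0,0,0],255]]}}

```text
time: 13.1
tool_pos: [0.4994, 0.0952, 0.1774]
tool_rot: [3.141, 0.008, 3.093]
contact_force: [0.6, -0.4, 13.6]
opening: 0.0176
```

Call:
{"api": "send_rows", "payload": {"plan": [[[0,0,0.001],[0,0,0],255],[[0,0,0.001],[0,0,0],255],[[0,0,0],[0,0,0],255]]}}

```text
time: 13.4
tool_pos: [0.4993, 0.0953, 0.1791]
tool_rot: [3.141, 0.007, 3.093]
contact_force: [0.3, -1.3, 11.9]
opening: 0.0176
```

Call:
{"api": "send_rows", "payload": {"plan": [[[0,0,0.001],[0,0,0],255],[[0,0,0.001],[0,0,0],255],[[0,0,0],[0,0,0],255]]}}

```text
time: 13.7
tool_pos: [0.4993, 0.0952, 0.1811]
tool_rot: [3.141, 0.007, 3.093]
contact_force: [1.4, -0.2, 11.3]
opening: 0.0178
```

Call:
{"api": "send_rows", "payload": {"plan": [[[0,0,0.001],[0,0,0],255],[[0,0,0.001],[0,0,0],255],[[0,0,0],[0,0,0],255]]}}

```text
time: 14.0
tool_pos: [0.4993, 0.0953, 0.183]
tool_rot: [3.141, 0.007, 3.093]
contact_force: [0.6, -0.9, 10.8]
opening: 0.0178
```

Call:
{"api": "send_rows", "payload": {"plan": [[[0,0,0.001],[0,0,0],255],[[0,0,0.001],[0,0,0],255],[[0,0,0.001],[0,0,0],255],[[0,0,0],[0,0,0],255]]}}

```text
time: 14.4
tool_pos: [0.4993, 0.0952, 0.186]
tool_rot: [3.141, 0.007, 3.093]
contact_force: [0.6, -0.8, 11.3]
opening: 0.0178
```

```bash
python3 v.py 10; python3 - <<'E'
import cv2
b=cv2.imread('pics/s10.png');cv2.imwrite('pics/c10.png',cv2.resize(b[240:300,270:330],None,fx=10,fy=10,interpolation=cv2.INTER_CUBIC))
E
```

```text
14.55 [0.49926104 0.09526848 0.185993  ] [3.14057151 0.00714424 3.0927069 ] [-0.1801472  -0.864056   11.12356603] [-0.12154987  0.19888048  0.07350116] 0.01776977416829596
```

View pics/j10.png

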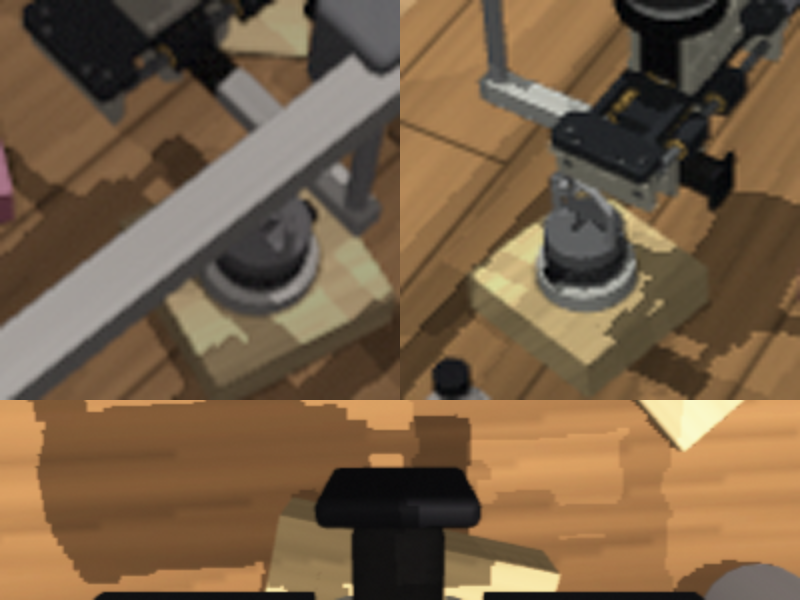

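View pics/c10.png

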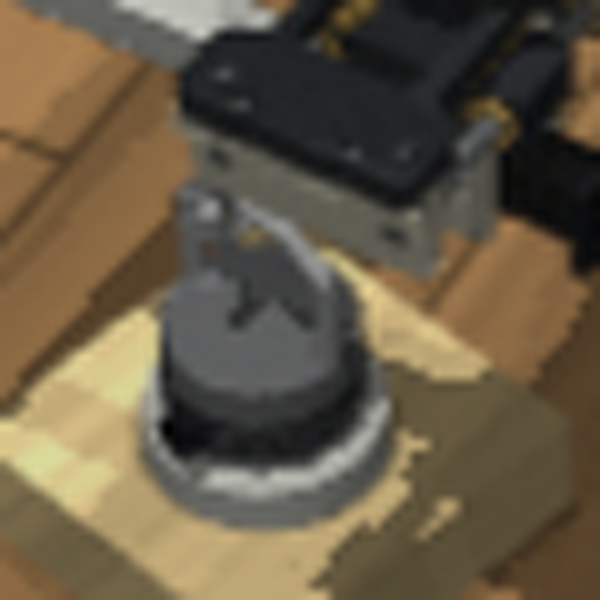

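The router is lifted: its base side shows above the nest, and the bar is in the hook. I'll move y back 2 mm to sit centred in the pocket while easing up.

Call:
{"api": "send_rows", "payload": {"plan": [[[0,-0.001,0.001],[0,0,0],255],[[0,-0.001,0.002],[0,0,0],255],[[0,0,0.002],[0,0,0],255],[[0,0,0.002],[0,0,0],255],[[0,0,0.003],[0,0,0],255]]}}

```text
time: 15.05
tool_pos: [0.4991, 0.0934, 0.1957]
tool_rot: [3.14, 0.006, 3.093]
contact_force: [0.8, 0.0, 9.3]
opening: 0.0176
```

Call:
{"api": "send_rows", "payload": {"plan": [[[0,0,0.003],[0,0,0],255],[[0,0,0.003],[0,0,0],255],[[0,0,0.003],[0,0,0],255],[[0,0,0.001],[0,0,0],255],[[0,0,0],[0,0,0],255]]}}

```text
time: 15.55
tool_pos: [0.499, 0.0934, 0.2058]
tool_rot: [3.14, 0.007, 3.093]
contact_force: [1.0, 0.2, 8.4]
opening: 0.0177
```

Call:
{"api": "send_rows", "payload": {"plan": [[[0,0,0.002],[0,0,0],255],[[0,0,0.003],[0,0,0],255],[[0,0,0.003],[0,0,0],255],[[0,0,0.002],[0,0,0],255],[[0,0,0],[0,0,0],255]]}}

```text
time: 16.05
tool_pos: [0.499, 0.0934, 0.2157]
tool_rot: [3.14, 0.006, 3.093]
contact_force: [1.3, 0.4, 7.8]
opening: 0.0177
```

```bash
python3 v.py 11
```

```text
16.2 [0.49894403 0.09342088 0.21553456] [3.14035226 0.00629348 3.09277977] [1.60781224 0.60110585 6.9812334 ] [-0.02061333  0.12691946  0.04064195] 0.017613469095612767
```

View pics/j11.png

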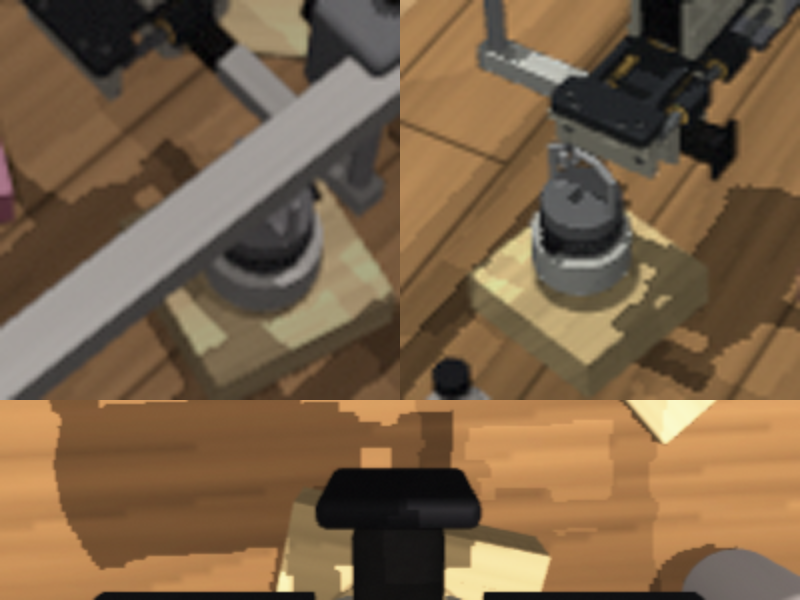

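The router hangs on the hook and is coming out of the pocket. The force trend implies a weight of about 3.6 N, so balance is near carriage 0.01. I continue up slowly.

Call:
{"api": "send_rows", "payload": {"plan": [[[0,0,0.002],[0,0,0],255],[[0,0,0.003],[0,0,0],255],[[0,0,0.004],[0,0,0],255],[[0,0,0.004],[0,0,0],255],[[0,0,0.004],[0,0,0],255],[[0,0,0.004],[0,0,0],255],[[0,0,0.004],[0,0,0],255],[[0,0,0.003],[0,0,0],255],[[0,0,0.002],[0,0,0],255],[[0,0,0],[0,0,0],255]]}}

```text
time: 17.2
tool_pos: [0.4987, 0.0929, 0.2449]
tool_rot: [3.141, 0.005, 3.093]
contact_force: [5.9, 0.7, 5.1]
opening: 0.0175
```

```bash
cat > f.py <<'E'
import sys
from h import *
F=[];Z=[]
for i in range(int(sys.argv[1])):
    imaging.read_camera('side'); s=robot.observe(); F.append(s['contact_force']);Z.append(s['tool_pos'])
F=np.array(F); print(s['time'],'z',np.mean(Z,0).round(4),'F',F.mean(0).round(2),'sd',F.std(0).round(2))
E
python3 f.py 12
```

```text
17.8 z [0.4987 0.0929 0.2447] F [6.34 0.27 4.59] sd [0.53 0.57 0.36]
```

Call:
{"api": "send_rows", "payload": {"plan": [[[0.0008,0,0.002],[0,0,0],255],[[0.0007,0,0.003],[0,0,0],255],[[0,0,0.003],[0,0,0],255],[[0,0,0.003],[0,0,0],255],[[0,0,0.003],[0,0,0],255],[[0,0,0.003],[0,0,0],255],[[0,0,0.002],[0,0,0],255],[[0,0,0.001],[0,0,0],255],[[0,0,0],[0,0,0],255]]}}

```text
time: 18.7
tool_pos: [0.4985, 0.0925, 0.2639]
tool_rot: [3.141, 0.001, 3.093]
contact_force: [5.0, 0.7, 1.8]
opening: 0.0178
```

```bash
python3 f.py 14
```

```text
19.4 z [0.4985 0.0925 0.2637] F [4.99 0.72 2.54] sd [0.49 0.43 0.51]
```

Call:
{"api": "send_rows", "payload": {"plan": [[[0.0008,0,0.001],[0,0,0],255],[[0.0007,0,0.002],[0,0,0],255],[[0,0,0.002],[0,0,0],255],[[0,0,0.002],[0,0,0],255],[[0,0,0.002],[0,0,0],255],[[0,0,0.001],[0,0,0],255],[[0,0,0],[0,0,0],255]]}}

```text
time: 20.1
tool_pos: [0.4986, 0.0925, 0.2736]
tool_rot: [-3.141, -0.003, 3.093]
contact_force: [-5.3, -1.0, 1.1]
opening: 0.0179
```

```bash
python3 f.py 14; python3 v.py 12
```

```text
20.8 z [0.4986 0.0925 0.2735] F [-5.89 -0.11  1.28] sd [0.6  0.56 0.58]
20.95 [0.49855983 0.09253884 0.27347725] [-3.14143373e+00 -2.86271835e-03  3.09295667e+00] [-6.66789554 -0.18576613  1.07446894] [0.07854759 0.68351919 0.10888024] 0.01762935837431311
```

View pics/s12.png

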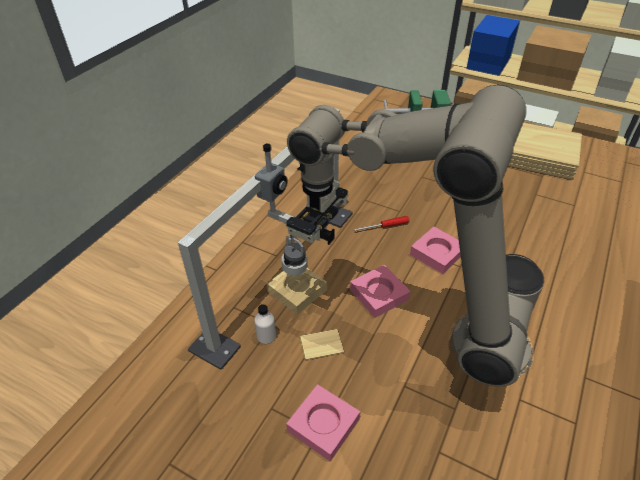

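View pics/e12.png

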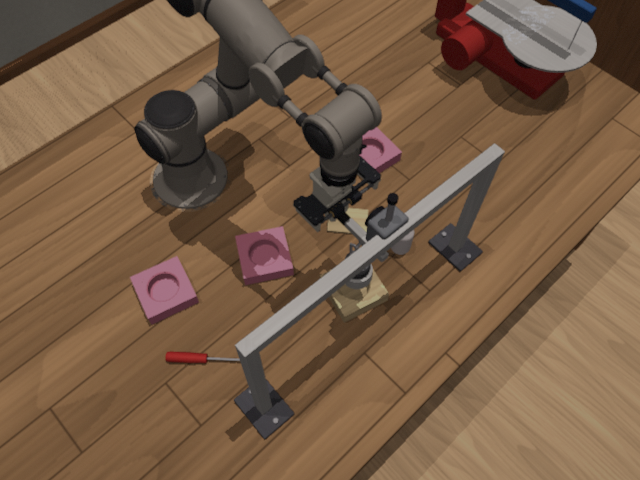

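View pics/w12.png

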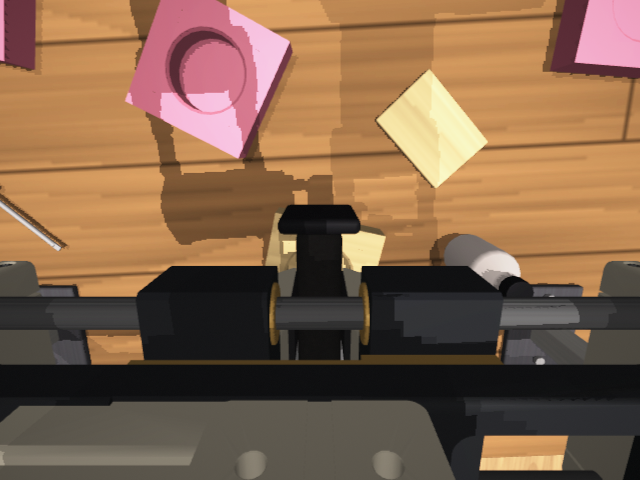

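The router hangs clear of the nest, visible in the side view at (294,258), upright under the hook. I keep hold, relieve x, and feel for balance higher up.

Call:
{"api": "send_rows", "payload": {"plan": [[[-0.0008,0,0.001],[0,0,0],255],[[0,0,0.002],[0,0,0],255],[[0,0,0.002],[0,0,0],255],[[0,0,0.002],[0,0,0],255],[[0,0,0.002],[0,0,0],255],[[0,0,0.001],[0,0,0],255],[[0,0,0],[0,0,0],255]]}}

```text
time: 21.65
tool_pos: [0.4986, 0.0925, 0.2838]
tool_rot: [3.142, -0.001, 3.093]
contact_force: [-6.2, -0.7, 0.1]
opening: 0.0181
```

```bash
python3 f.py 24
```

```text
22.85 z [0.4986 0.0925 0.2837] F [-4.99  0.07  0.14] sd [0.61 0.48 0.54]
```

Call:
{"api": "send_rows", "payload": {"plan": [[[-0.0006,0,0.001],[0,0,0],255],[[0,0,0.002],[0,0,0],255],[[0,0,0.001],[0,0,0],255],[[0,0,0],[0,0,0],255]]}}

```text
time: 23.25
tool_pos: [0.4986, 0.0925, 0.288]
tool_rot: [3.141, 0.001, 3.093]
contact_force: [-2.4, 0.1, -0.2]
opening: 0.0176
```

```bash
python3 f.py 30
```

```text
24.75 z [0.4985 0.0925 0.2878] F [ 0.11  0.25 -0.38] sd [1.1  0.48 0.45]
```

Call:
{"api": "send_rows", "payload": {"plan": [[[0,0,-0.001],[0,0,0],255],[[0,0,-0.002],[0,0,0],255],[[0,0,-0.001],[0,0,0],255],[[0,0,0],[0,0,0],255]]}}

```text
time: 25.15
tool_pos: [0.4985, 0.0925, 0.2836]
tool_rot: [3.142, 0.0, 3.093]
contact_force: [2.4, 0.0, -0.6]
opening: 0.0175
```

```bash
python3 f.py 30
```

```text
26.65 z [0.4985 0.0925 0.2838] F [ 3.87  0.16 -0.13] sd [0.83 0.52 0.46]
```

With no hysteresis seen, readings cross about -0.4 N (the sensor's free-air offset in my earlier unloaded readings) near z 0.287–0.288. I move there, soften the grip, and check again.

Call:
{"api": "send_rows", "payload": {"newtons": 15, "plan": [[[0.0003,0,0.001],[0,0,0],255],[[0.0002,0,0.001],[0,0,0],255],[[0,0,0.0013],[0,0,0],255],[[0,0,0],[0,0,0],255],[[0,0,0],[0,0,0],255]]}}

```text
time: 27.15
tool_pos: [0.4985, 0.0925, 0.287]
tool_rot: [-3.142, -0.001, 3.093]
contact_force: [1.2, -0.8, 0.0]
opening: 0.0179
```

```bash
python3 f.py 30; python3 v.py 13
```

```text
28.65 z [0.4985 0.0925 0.2869] F [-2.   -0.34 -0.42] sd [1.73 0.54 0.61]
28.8 [0.49858517 0.09250951 0.28695141] [ 3.14156073e+00 -6.60632368e-04  3.09282608e+00] [-5.90815301 -0.82928168  0.39545758] [0.00984289 0.73360398 0.06791432] 0.017972697123467118
```

View pics/j13.png

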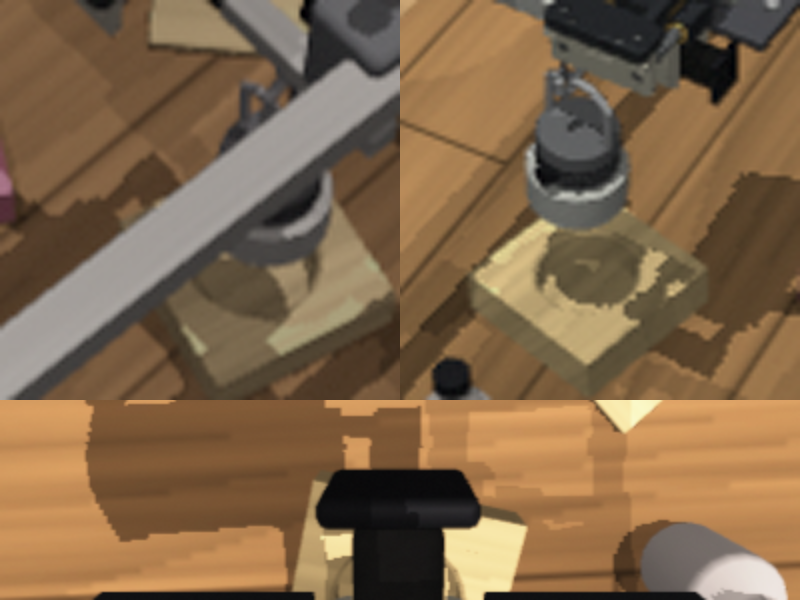

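The router hangs steady in the hook, clear of the nest. The mean Fz of -0.42 N matches the free-air offset, so it's balanced. Soft release.

Call:
{"api": "send_rows", "payload": {"newtons": 3, "plan": [[[0,0,0],[0,0,0],255],[[0,0,0],[0,0,0],255],[[0,0,0],[0,0,0],255],[[0,0,0],[0,0,0],255]]}}

```text
time: 29.2
tool_pos: [0.4988, 0.0925, 0.287]
tool_rot: [3.142, -0.0, 3.093]
contact_force: [-5.3, -0.3, -1.4]
opening: 0.0176
```

```bash
python3 f.py 10
```

```text
29.7 z [0.4988 0.0925 0.287 ] F [-4.66 -0.54 -0.38] sd [0.4  0.52 0.3 ]
```

Call:
{"api": "send_rows", "payload": {"plan": [[[0,0,0],[0,0,0],200],[[0,0,0],[0,0,0],195],[[0,0,0],[0,0,0],190],[[0,0,0],[0,0,0],190]]}}

```text
time: 30.1
tool_pos: [0.4992, 0.0925, 0.2872]
tool_rot: [3.141, 0.001, 3.093]
contact_force: [-1.0, -0.2, -0.5]
opening: 0.0234
```

```bash
python3 f.py 6; python3 v.py 14
```

```text
30.4 z [0.499  0.0925 0.2871] F [0.34 0.15 0.3 ] sd [0.54 0.49 0.32]
30.55 [0.49885595 0.09252994 0.28703943] [3.14148097e+00 5.31511731e-05 3.09283140e+00] [-0.45880922  0.10326504  0.53325187] [-0.00379272 -0.00223801 -0.03238242] 0.02335241048765947
```

View pics/j14.png

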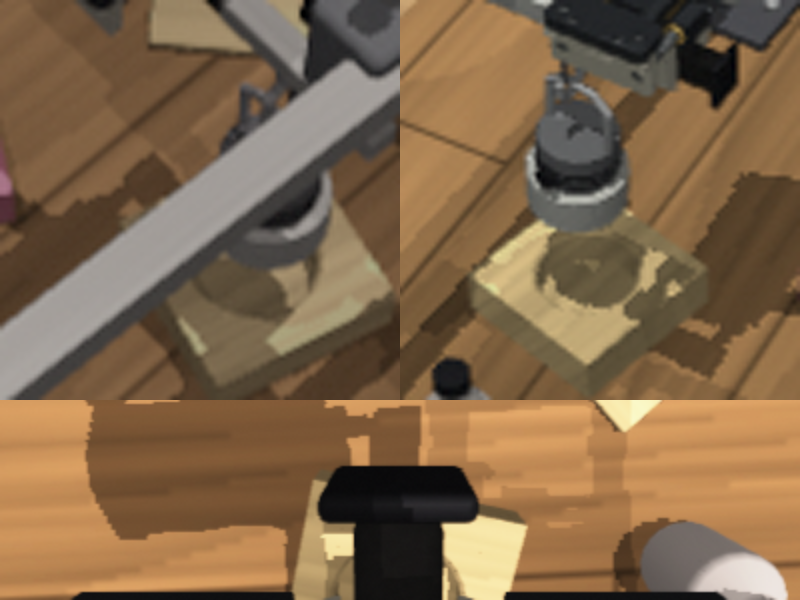

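Released: it settled by about 1–2 mm and is holding. Open fully and withdraw upward.

Call:
{"api": "send_rows", "payload": {"plan": [[[0,0,0],[0,0,0],160],[[0,0,0],[0,0,0],130],[[0,0,0],[0,0,0],100],[[0,0,0],[0,0,0],60],[[0,0,0],[0,0,0],60],[[0,0,0],[0,0,0],60],[[0,0,0],[0,0,0],60]]}}

```text
time: 31.25
tool_pos: [0.4988, 0.0925, 0.2871]
tool_rot: [3.141, 0.0, 3.093]
contact_force: [0.3, -0.5, 0.0]
opening: 0.0696
```

```bash
python3 v.py 15; python3 - <<'E'
from h import *
for a,b in (('13','14'),('14','15')):
    A=cv2.imread(f'pics/s{a}.png',0)[225:275,275:312].astype(np.float32);B=cv2.imread(f'pics/s{b}.png',0)[225:275,275:312].astype(np.float32)
    print(a,b,cv2.phaseCorrelate(A,B))
E
```

```text
31.4 [0.49882347 0.09250416 0.28702025] [ 3.14152432e+00 -6.23829717e-05  3.09278963e+00] [-0.62260211  0.01285564 -0.72889892] [ 0.00428946 -0.03214158  0.01713393] 0.06999948135424779
13 14 ((-0.1178924777193977, 0.512338459438233), 1.0334401049613953)
14 15 ((-0.08875756986838823, -0.008888844349353775), 0.9673164646625518)
```

View pics/j15.png

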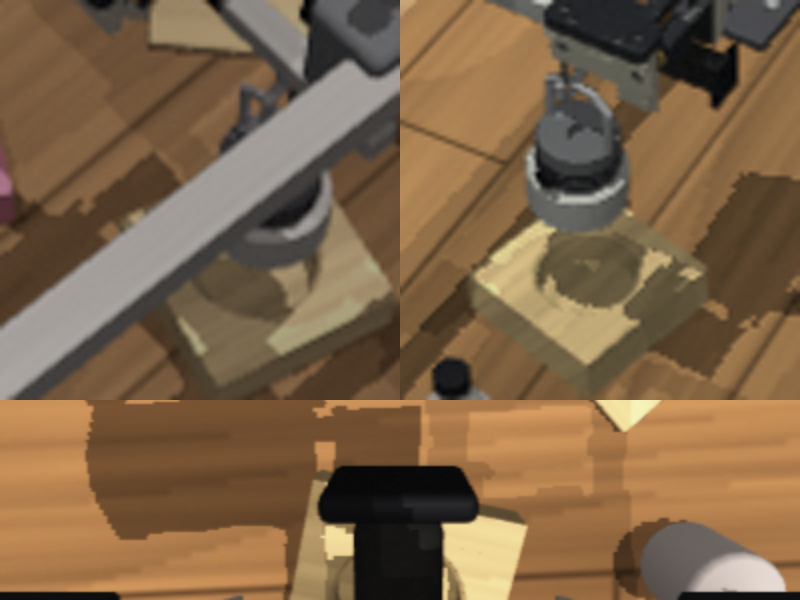

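It sagged only about 0.5 px (1–2 mm) and is now still. Withdraw.

Call:
{"api": "send_rows", "payload": {"plan": [[[0,0,0.01],[0,0,0],60],[[0,0,0.02],[0,0,0],60],[[0,0,0.02],[0,0,0],60],[[0,0,0.02],[0,0,0],60],[[-0.01,0,0.02],[0,0,0],60],[[-0.02,0,0.01],[0,0,0],60],[[-0.02,0,0],[0,0,0],60],[[-0.02,0,0],[0,0,0],60],[[0,0,0],[0,0,0],60],[[0,0,0],[0,0,0],60]]}}

```text
time: 32.4
tool_pos: [0.4291, 0.0925, 0.3879]
tool_rot: [3.141, 0.002, 3.093]
contact_force: [1.2, 0.5, 0.3]
opening: 0.0705
```

```bash
python3 v.py 16; python3 - <<'E'
from h import *
A=cv2.imread('pics/s15.png',0)[240:275,275:312].astype(np.float32);B=cv2.imread('pics/s16.png',0)[240:275,275:312].astype(np.float32)
print(cv2.phaseCorrelate(A,B))
b=cv2.imread('pics/s16.png');cv2.imwrite('pics/c16.png',cv2.resize(b[130:330,220:420],(600,600),interpolation=2))
E
```

```text
32.55 [0.42955054 0.0924347  0.38696455] [ 3.14155929e+00 -5.66888473e-05  3.09260111e+00] [ 0.42592165 -0.40129796 -0.89301939] [0.02615655 0.03590388 0.02938189] 0.07043252054126162
((-0.040389661503535734, -0.0011821033381309576), 1.0198217149409983)
```

View pics/c16.png

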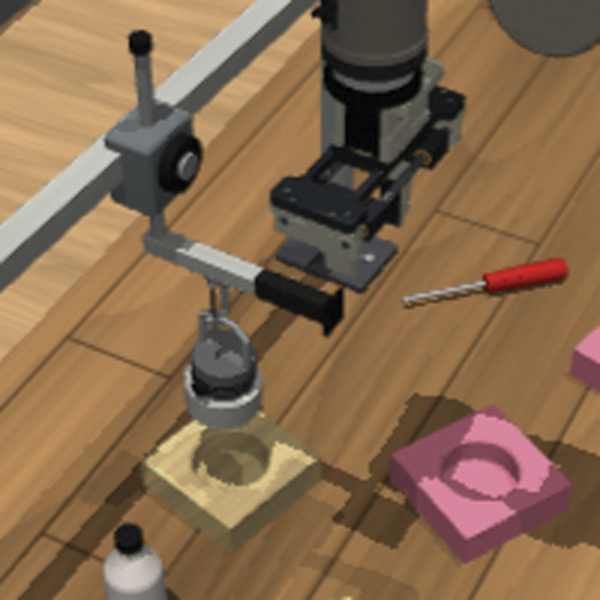

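The router hangs in the hook, clear of the nest at crop (225,365). The gripper is free and nothing is moving.

```bash
python3 - <<'E'
from cell import robot
print(robot.hand_in())
E
```

```text
the job is handed in; nothing more can be done
None
```

The router now hangs still in the hook, upright and clear of its nest. I handed the job in at 32.6 s of the 62 s allowed.

- **Hooking:** I took the hook by its rubber grip, pulled it down about 137 mm beside the router and pushed the gate onto the bail, which took about 2 N. I then eased it up until the bail seated and the router left the nest. The hook stayed in the gripper from grasp to balance, and I did not touch the screwdriver, offcut or glue bottle.
- **Balance:** I felt for it near tool height 0.287 m. I relied on an assumed sensor offset of about -0.4 N, but readings after release averaged nearer zero. The release point was therefore slightly high, and the router sagged about 1–2 mm (0.5 px in the side view) as I let go.
- **After release:** The side-view pictures show under 0.1 px of movement since, with the gripper backed well away.
- **Not settled:** The sideways force on the grip in x drifted by up to about 7 N while I held it, and I never found out why. It had no visible effect once the grip was open. I judged the gate shut from the hanging router, not from a close view of the gate.

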